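Take a lid reading with the sprung thermometer

ROBOT

A 6-joint arm with a two-finger parallel gripper is mounted at the origin on the work surface. World frame = base frame: x ahead of the robot, y to its left, z up, the work surface at z = 0. Lengths are in mm, angles in rad, forces in N, time in s.
With the tool pointing down it reaches from about 325 to 925 mm from the base axis. Payload 3.1 kg.
Tool frame: the origin (TCP) lies at the very end of the fingers, on their centre line; the grasp point (between the pads) lies 19 mm behind it (bot.grip_depth is the distance from the TCP to the grasp point, in mm); z points along the fingers, y is the line along which they close (so a half turn about z gives the same grasp; the last joint's range is limited). The gripper opens to 85 mm and grips with 20 to 120 N. Pads are 22 mm wide; open, the fingers measure 114 mm over their backs; the gripper's body (76 mm by 85 mm) begins 54 mm behind the grasp point. The pads swing forward as they close: fully open they stand 13 mm farther back than shut.
Start: joints at [-1.286, 0.217, 1.613, -0, 1.311, -0.112], TCP at [241.565, -576.442, 231.3] pointing down, gripper open.
Joint ranges: [-2.75, 2.75], [-0.78, 2.1], [0.31, 2.55], [-1.13, 4.27], [0.13, 2.63], [-2.58, 2.58]. Speed limits (rad/s): [2.79, 2.79, 3.14, 3.14, 3.14, 3.14].

INTERFACE

Orientations are given as a unit quaternion [x, y, z, w].
In Python, from workcell import bot, cams gives the robot as it stands.
- The arm moves only by the tool send_rows, never from a script. Its arguments are lists of equal length, an entry for each row: "travel": the shift along the tool's x, y, z scaled (see below), a list of three; "spin": the turn about the tool's z scaled (see below). In form: {"travel": [[x, y, z], ...], "spin": [spin, ...]}. A call has 1 to 12 rows; each row is the pose to reach, as a shift and turn from the pose commanded when the call began, along the tool's axes at that moment, turning the shorter way round; what a row does not reach only later rows make up. The controller multiplies each number of a shift by 0.75 m and each number of a turn by 180 degrees. A row lasts 1/12 s, in which the tool goes at most 41.7 mm and 7.16 degrees, less where a joint would pass 70% of its speed; a pose out of reach is approached as far as the arm can. A call with a number of a shift or a turn outside -1 to 1 is refused whole. A call with a gripper value outside its range is refused whole. "grip" is the finger opening in mm, from 0 to 85.4, set as the call begins (left out, the last holds). The fingers move at their own pace and stop on an object; the grip force is fixed at half the most. Time passes only in rows, so rows that repeat a pose let the fingers close. It gives the time, the measured TCP pose, the force, the opening and the grip force at its end, in the units of the state.
- bot.read_state(): the state, without advancing time (a new reading comes with each control period).
- cams.camera(name): name is "scene" or "top" or "wrist"; returns the picture (400x640x3 uint8, red, green, blue); there is no depth.
- cams.get_calibration(name): a dict with "fov_y" (degrees; the focal length in pixels is half the picture's height over the tangent of half this angle, whatever the lens; pixels are square), "cx", "cy" (the principal point, pixels), "R" (3x3) and "t" (3): a world point X has camera coordinates R X + t. Camera axes: x right, y down, z forward; pixel columns grow to the right and rows downward; lengths in mm; the calibration is good to about 2 mm. A picture is of the moment at which its call begins: read the wrist's pose just before it. get_calibration takes no time and is no camera call; for the wrist camera it gives the pose at the moment of the call.
- bot.sign_off(): hands the job in; it is judged then, once.
The state is a dict: "clock": time; "joint_positions": joint angles; "qvel": joint speeds; "effort": joint torques, N m; "tool_pos": TCP position; "eef_rot": TCP orientation; "wrist_force": force on the tool from outside, world axes, zero at the start; "wrist_torque": the same for the moment, N m; "width": opening from 0.0 (shut) to 1.0 (fully open); "gripper_force": force on a finger pad.
Only numpy, scipy, OpenCV 4.12 (cv2) and the standard library are available. Lean on these libraries where they do the work, as an engineer would, in place of code of your own. Each camera call takes 0.05 s, during which the arm holds its last target. There are 200 camera calls.

TASK

Someone left the long steel stirrer lying on the covered mug, over the ringed spot on its lid: stand the stirrer, paddle end down, in the open empty mug and let go of it. Then take the thermometer out of its stand, hold it upright with its sprung tip inside the ring on the lid, pressed gently so that the tip is partly but not fully pushed in, and finish while still holding it there. Leave both mugs standing about where they are and do not knock the sugar bowl about.

Things in the scene. Friction and masses are not known exactly. Their poses are not given: they have to be found in the camera images.
- covered_mug: White ceramic mug, 82 mm across and 95 mm high, closed by a flat grey silicone lid 96 mm across, 8 mm thick, which does not come off (top at 101 mm). About 0.5 kg, loose on the trolley. Origin at the centre of its underside, z up; mug handle on its +y side (reaching 73 mm from the axis), small lid tab on its -y side.
- spot (a point): Centre of the ringed spot, on the top face of the covered mug's lid, 20 mm from the lid's centre in the covered mug's -x direction. The spot is marked by a thin pale moulded ring 20 mm across (18 mm inside, it feels flat). On the other side of the lid are two short dark vent slots, which are not the spot.
- stirrer: Flat steel stirrer, 191 mm long, 5 mm thick, 40 to 65 g, lying loose on the lid over the ring. Straight bar 8 mm wide along its x axis, x = -45 to +125 mm; at the -x end a round paddle 28 mm across centred at x = -52 mm (end at -66 mm). Balances near x = -11 mm. Origin on its underside. The +x end points roughly away from the robot, overhanging the lid.
- paddle (a point): Centre of the stirrer's round paddle, mid-thickness (stirrer x = -52 mm).
- stirrer_grip (a point): Point on the stirrer's bar, mid-thickness, at x = +85 mm, beyond the lid's edge, where fingers can straddle the 8 mm wide bar from above.
- open_mug: Open empty white ceramic mug, 82 mm across the rim outside, 95 mm high, wall 4 mm, handle on its +y side. About 0.3 kg, loose. Origin at the centre of its underside, z up. It stands left or right of the covered mug; the thermometer stand is on the other side.
- open_mug_in (a point): Centre of the open mug's inner floor.
- open_mug_rim (a point): Centre of the open mug's mouth, at rim height.
- stand: Fixed white thermometer stand, block 56 x 56 mm and 75 mm high on a dark foot 80 x 80 x 6 mm, with a 15 mm upright hole in the middle of its top. Origin at the centre of its underside.
- probe: Pen-like contact thermometer standing upright in the stand, about 0.1 kg: white handle 24 mm (x) by 18 mm (y) and 80 mm tall, from which a 9 mm steel stem goes down into the stand's hole. Origin at the centre of the handle's underside, which rests on the stand's top; z up along the handle. Stem and tip together reach 60 mm below the origin. Small screen on the -x face near the top.
- tip_end (a point): Lower end of the thermometer's sprung tip, a 7 mm pin, 60 mm below probe's origin when fully out.
- probe_tip (a joint): How far the thermometer's sprung tip is pushed into the stem: 0 fully out, 0.012 m fully in. The spring needs 0.8 N to start and 5.6 N for fully in (400 N/m).
- sugar_bowl: Sugar bowl: small empty white bowl, 90 mm across, 45 mm high, loose, beyond the mugs. Origin at the centre of its underside. Leave alone.
Things that resemble listed ones, but are neither listed nor needed, are in the scene too. What is shaped like the stand but pink is not meant.

How it is judged:
By the outcome, as a careful person would: the job done as asked, in the order asked, and still so for the second after the job is handed in, while the arm keeps its last pose, push and grip.
It also fails if it takes over 56 s, if anything falls off the work surface, if the arm or the gripper's body presses on something with over 40 N, if the wrist force passes 120 N, or if a joint passes its speed limit or range.

## Working session

There is one attempt and no reset: what is moved stays moved. The work goes in short steps, Python scripts to look and compute and a tool call to move; the robot and the scene stay as the last step left them, time stands still between calls to the robot, and variables do not carry over. Pictures are saved under pics/ and viewed, at most 10 in all, crops included, and the job is handed in when it is done.

Besides the shell and the picture viewer there is one more tool, called after "Request:" by a JSON object that holds its "op" and its "data", one argument or row to a line. send_rows: Moves the arm, as the interface text tells. Shifts and turns lie within -1 to 1; 1 stands for 0.75 m of shift or 180 degrees of turn. Its arguments: {"type":"object","properties":{"travel":{"type":"array"},"spin":{"type":"array"},"grip":{"type":"number"}},"required":["travel","spin"]}

```bash
mkdir -p pics
python3 - <<'E'
from workcell import bot, cams
import cv2, numpy as np
s=bot.read_state(); print(s['clock'],s['tool_pos'],s['eef_rot'],bot.grip_depth)
for n in ['scene','top']:
    im=cams.camera(n); cv2.imwrite(f'pics/{n}0.png',im[:,:,::-1])
    c=cams.get_calibration(n); print(n,c)
E
```

```text
0.0 [ 241.30546408 -575.654137    229.97178121] [ 9.80388251e-01  1.97072215e-01 -1.04735880e-04 -1.18639018e-03] 18.700000000000003
scene {'fov_y': 47.13514711220426, 'cx': 324.3543567782033, 'cy': 210.0104384360558, 'R': array([[-0.44043978,  0.89765358,  0.0151938 ],
       [ 0.4878416 ,  0.25350138, -0.83531289],
       [-0.75367325, -0.36049286, -0.54956485]]), 't': array([ 217.19531221, -188.13984533, 1399.6914927 ])}
top {'fov_y': 55.164230558255646, 'cx': 319.5943443119619, 'cy': 197.5373216241095, 'R': array([[-0.00315438, -0.99938289, -0.03498413],
       [-0.98451152,  0.00923612, -0.17507642],
       [ 0.1752915 ,  0.03389002, -0.98393311]]), 't': array([ 17.97673514, 535.8634455 , 754.82889362])}
```

View pics/scene0.png

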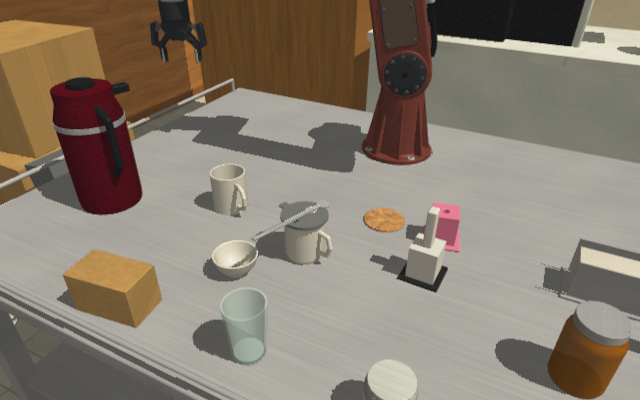

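View pics/top0.png

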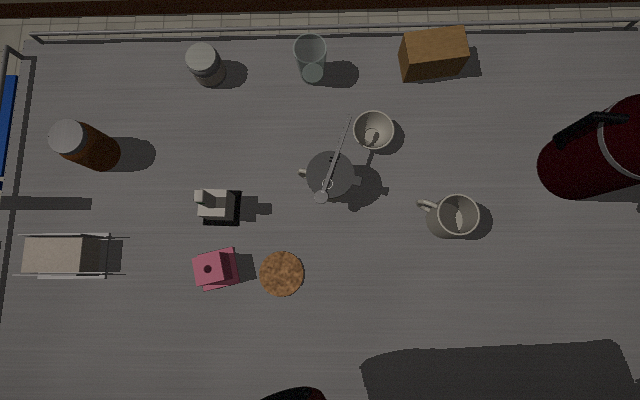

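The top view shows the covered mug at (330,176), with the stirrer from paddle (321,197) to end (350,115). The open mug is at (456,215), the white stand with the probe at (215,205), and the bowl at (374,130). The pink stand (215,268) is a decoy. The glass at (311,55) is the only other open vessel apart from the bowl, and it isn't the mug. Next is one close crop to confirm.

Run:
```python
import cv2, numpy as np
t=cv2.imread('pics/top0.png'); s=cv2.imread('pics/scene0.png')
g=lambda im,x,y,w,h,W,H: cv2.resize(im[y:y+h,x:x+w],(W,H),interpolation=cv2.INTER_CUBIC)
a=g(t,280,105,100,110,400,440); b=g(t,410,180,80,65,320,260) ; c=g(t,185,180,80,45,320,180)
m=np.hstack([a,np.vstack([b,c])]); m=cv2.convertScaleAbs(m,alpha=1.5)
cv2.imwrite('pics/crop1.png',m)
n=np.hstack([g(s,240,190,100,80,400,320),g(s,390,195,80,95,270,320)])
cv2.imwrite('pics/crop2.png',n)
```

```text
(no output)
```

View pics/crop1.png

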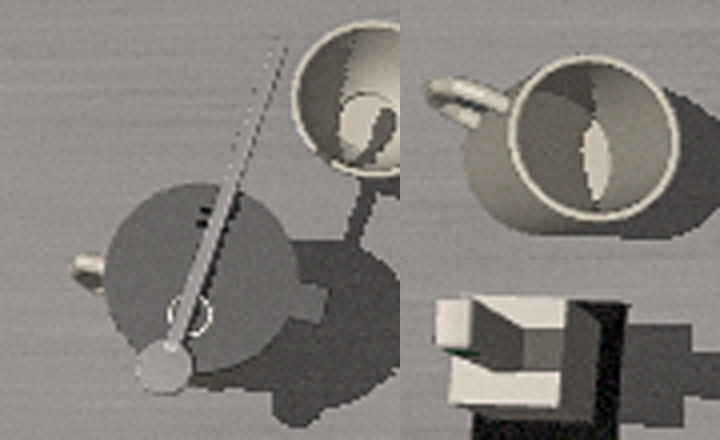

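```bash
cat > h.py <<'E'
import numpy as np
def ray(c,u,v,z,H=400):
    f=H/2/np.tan(np.radians(c['fov_y'])/2); R,t=c['R'],c['t']
    d=R.T@np.array([(u-c['cx'])/f,(v-c['cy'])/f,1]); o=-R.T@t
    return o+d*(z-o[2])/d[2]
def proj(c,X,H=400):
    f=H/2/np.tan(np.radians(c['fov_y'])/2); p=c['R']@np.asarray(X,float)+c['t']
    return np.array([f*p[0]/p[2]+c['cx'],f*p[1]/p[2]+c['cy']])
E
python3 - <<'E'
from workcell import cams
from h import *
np.set_printoptions(precision=1,suppress=True)
c=cams.get_calibration('top');k=cams.get_calibration('scene')
for n,u,v,z in [('lid',330.6,174.4,101),('lidL',306.2,174.4,101),('lidR',354.8,174.4,101),('ring',327.5,183.75,101),('paddle',320.75,197,106),('end',350.75,115.5,106),('rim',458.75,214.5,95),('rimL',437.5,214.5,95),('rimR',480,214.5,95),('handle',418,203,60),('covhandle',301,172,60),('probetop',198.6,195.5,155),('standtop',212,203.2,75)]:
    X=ray(c,u,v,z); print(n,X,'scene',proj(k,X)-(240,190) if n[:2] not in('pr','st') else (proj(k,X)-(390,195)), np.hypot(X[0],X[1]))
E
```

```text
lid [572.6  -9.1 101. ] scene [63.5 22.3] 572.6967079246294
lidL [573.2  39.2 101. ] scene [85.1 28.7] 574.5191524986041
lidR [572.1 -56.7 101. ] scene [43.  16.2] 574.8770758925795
ring [553.8  -2.8 101. ] scene [70.6 18.5] 553.8363345440741
paddle [526.6  10.4 106. ] scene [82.5 11.6] 526.7025052675194
end [692.6 -50.6 106. ] scene [12.3 46.5] 694.4546239682704
rim [ 491.7 -255.6   95. ] scene [-13.2 -19.6] 554.2190106015743
rimL [ 492.1 -215.    95. ] scene [  1.2 -15.6] 536.9957209384357
rimR [ 491.4 -296.1   95. ] scene [-27.1 -23.5] 573.7224897599752
handle [ 520.6 -186.5   60. ] scene [5.7 6.1] 552.9756421437652
covhandle [588.4  52.9  60. ] scene [87.6 51.5] 590.7480633865084
probetop [522.7 232.9 155. ] scene [43.1 13. ] 572.2266627341718
standtop [521.4 233.2  75. ] scene [37.3 47.6] 571.1729499950189
```

View pics/crop2.png

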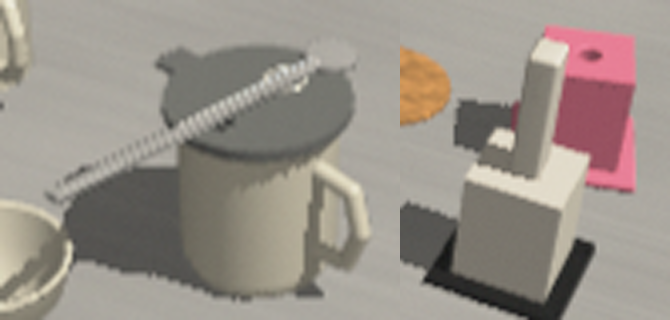

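The crop confirms the stirrer lying over the pale ring on the lid, the white probe in the white stand, and the open mug with its handle on the left. Measured sizes agree: lid 96 mm, ring offset 19.8 mm, stirrer 177 mm from paddle to end, rim 81 mm.

```bash
cat >> h.py <<'E'
from scipy.spatial.transform import Rotation as Ro
def yaw_of(q): 
    m=Ro.from_quat(q).as_matrix(); return np.degrees(np.arctan2(m[1,0],m[0,0]))
def delta(p,yaw,p2,yaw2):
    "travel, spin (scaled) for a tool pointing straight down"
    a=np.radians(yaw); d=np.asarray(p2,float)-p
    x=np.array([np.cos(a),np.sin(a),0]); y=np.array([np.sin(a),-np.cos(a),0])
    s=-((yaw2-yaw+180)%360-180)/180
    return np.round([d@x/750,d@y/750,-d[2]/750],4).tolist(), round(s,4)
E
python3 - <<'E'
from workcell import bot
from h import *
s=bot.read_state();print(yaw_of(s['eef_rot']))
print(delta([241.565,-576.442,231.3],yaw_of(s['eef_rot']),[640,-31.5,230],-20.2))
E
```

```text
22.73602614618645
([0.7708, -0.4648, 0.0017], np.float64(0.2385))
```

Request:
{"op": "send_rows", "data": {
  "travel": [
    [0.7708, -0.4648, 0.0017],
    [0.7708, -0.4648, 0.0017],
    [0.7708, -0.4648, 0.0017],
    [0.7708, -0.4648, 0.0017],
    [0.7708, -0.4648, 0.0017],
    [0.7708, -0.4648, 0.0017],
    [0.7708, -0.4648, 0.0017],
    [0.7708, -0.4648, 0.0017],
    [0.7708, -0.4648, 0.0017],
    [0.7708, -0.4648, 0.0017],
    [0.7708, -0.4648, 0.0017],
    [0.7708, -0.4648, 0.0017]
  ],
  "spin": [0.2385, 0.2385, 0.2385, 0.2385, 0.2385, 0.2385, 0.2385, 0.2385, 0.2385, 0.2385, 0.2385, 0.2385],
  "grip": 40
}}

```text
clock: 1.1
tool_pos: [532.0, -178.1, 230.0]
eef_rot: [0.985, -0.175, -0.0, -0.0]
wrist_force: [0.2, -1.2, 1.2]
width: 0.473
gripper_force: 0.0
```

Run:
```python
from h import *
print(delta([536.9,-172.4,230.3],-20.2,[640,-31.5,230],-20.2))
```

```text
([0.0641, -0.2238, 0.0004], -0.0)
```

Request:
{"op": "send_rows", "data": {
  "travel": [
    [0.0641, -0.2238, 0],
    [0.0641, -0.2238, 0],
    [0.0641, -0.2238, 0],
    [0.0641, -0.2238, 0],
    [0.0641, -0.2238, 0],
    [0.0641, -0.2238, 0],
    [0.0641, -0.2238, 0]
  ],
  "spin": [0, 0, 0, 0, 0, 0, 0]
}}

```text
clock: 1.68
tool_pos: [633.9, -39.2, 229.5]
eef_rot: [0.985, -0.175, -0.001, 0.001]
wrist_force: [-0.7, 0.2, -0.5]
width: 0.469
gripper_force: 0.0
```

Run:
```python
from workcell import bot,cams
from h import *
import cv2
np.set_printoptions(precision=2,suppress=True)
s=bot.read_state(); c=cams.get_calibration('wrist'); im=cams.camera('wrist')
print(s['clock'],s['tool_pos'],yaw_of(s['eef_rot'])); s=bot.read_state(); print(s['tool_pos'],yaw_of(s['eef_rot']),c)
cv2.imwrite('pics/w1.png',im[:,:,::-1])
for n,X in dict(ring=(553.8,-2.8,101),paddle=(526.6,10.4,106),end=(692.6,-50.6,106),lid=(572.6,-9.1,101)).items(): print(n,proj(c,X))
```

```text
1.6833 [633.89 -39.22 229.51] -20.12080909064566
[633.58 -40.13 229.66] -20.212172512954734 {'fov_y': 67.49880744940593, 'cx': 319.64245434681004, 'cy': 199.87900036774866, 'R': array([[-0.34, -0.94,  0.  ],
       [-0.9 ,  0.33,  0.3 ],
       [-0.28,  0.1 , -0.96]]), 't': array([181.95, 543.33, 557.37])}
ring [313.35 273.64]
paddle [310.54 301.74]
end [308.69 126.92]
lid [312.66 256.25]
```

View pics/w1.png

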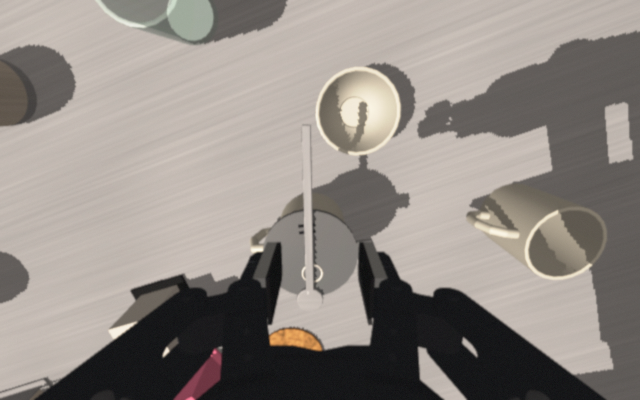

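The wrist view shows the bar from end (307,126) to paddle (309,299) and the ring at (312,273). These are within 2 px of predictions, so the estimates hold.

Run:
```python
from h import *
for z in (140,86): print(delta([633.8,-39.6,229.6],-20.2,[655.5,-36,z],-20.2))
```

```text
([0.0255, -0.0145, 0.1195], -0.0)
([0.0255, -0.0145, 0.1915], -0.0)
```

Request:
{"op": "send_rows", "data": {
  "travel": [
    [0.0255, -0.0145, 0.04],
    [0.0255, -0.0145, 0.08],
    [0.0255, -0.0145, 0.12],
    [0.0255, -0.0145, 0.15],
    [0.0255, -0.0145, 0.175],
    [0.0255, -0.0145, 0.1915],
    [0.0255, -0.0145, 0.1915],
    [0.0255, -0.0145, 0.1915]
  ],
  "spin": [0, 0, 0, 0, 0, 0, 0, 0]
}}

```text
clock: 2.4
tool_pos: [655.4, -36.9, 86.5]
eef_rot: [0.984, -0.176, -0.001, 0.0]
wrist_force: [-0.1, -0.1, 1.2]
width: 0.472
gripper_force: 0.0
```

Request:
{"op": "send_rows", "data": {
  "travel": [
    [0, 0, 0],
    [0, 0, 0],
    [0, 0, 0],
    [0, 0, 0],
    [0, 0, 0],
    [0, 0, 0],
    [0, 0, 0],
    [0, 0, 0]
  ],
  "spin": [0, 0, 0, 0, 0, 0, 0, 0],
  "grip": 3
}}

```text
clock: 3.07
tool_pos: [657.7, -36.0, 88.1]
eef_rot: [0.985, -0.175, 0.002, 0.0]
wrist_force: [2.0, -1.2, 5.5]
width: 0.071
gripper_force: 58.9
```

Request:
{"op": "send_rows", "data": {
  "travel": [
    [0, 0, -0.01],
    [0, 0, -0.03],
    [0, 0, -0.06],
    [0, 0, -0.1],
    [0, 0, -0.14],
    [0, 0, -0.18],
    [0, 0, -0.21],
    [0, 0, -0.22],
    [0, 0, -0.22],
    [0, 0, -0.22]
  ],
  "spin": [0, 0, 0, 0, 0, 0, 0, 0, 0, 0]
}}

```text
clock: 3.9
tool_pos: [655.5, -35.4, 251.0]
eef_rot: [0.985, -0.175, -0.001, -0.0]
wrist_force: [-0.3, -0.2, -2.4]
width: 0.069
gripper_force: 58.5
```

Run:
```python
from workcell import bot,cams
from h import *
import cv2
s=bot.read_state(); im=cams.camera('wrist'); k=cams.camera('scene')
print(s['clock'],s['tool_pos'],s['width'],s['gripper_force'],s['wrist_force'],s['wrist_torque'])
k=cv2.resize(k[60:300,180:420],(480,480)); w=cv2.resize(im,(320,200))
o=np.hstack([k,np.vstack([w,np.zeros((280,320,3),np.uint8)])]); cv2.imwrite('pics/m1.png',o[:,:,::-1])
```

```text
3.9 [655.51173476 -35.35846661 250.95250739] 0.06930181531363816 58.53555142879486 [-0.25591867 -0.21344709 -2.35817152] [-0.02202909 -0.07148434  0.02508669]
```

View pics/m1.png

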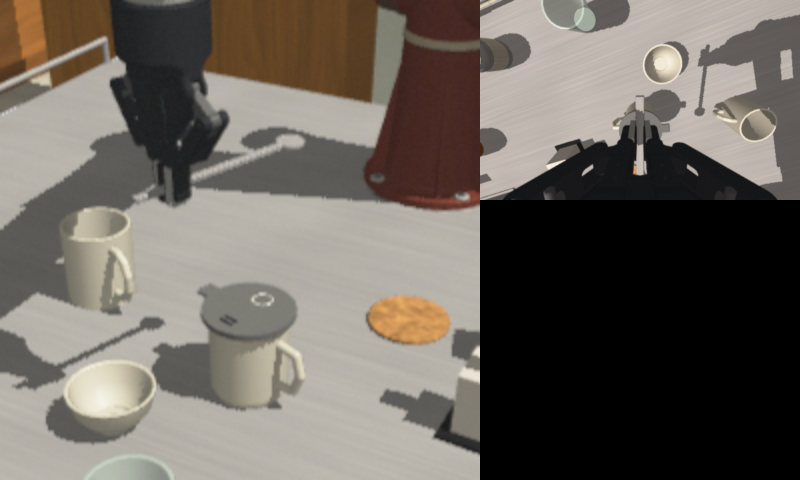

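The stirrer is held horizontally and is clear of the mugs; it did not pivot. The ring is now visible and the mugs are still standing. I'll move to clear table and test whether easing the grip lets it swing.

Run:
```python
from h import *
for p in ([560,-140,251],[560,-140,150]): print(delta([655.5,-36,251],-20.2,p,-20.2))
```

```text
([-0.0716, 0.1741, -0.0], -0.0)
([-0.0716, 0.1741, 0.1347], -0.0)
```

Request:
{"op": "send_rows", "data": {
  "travel": [
    [-0.0179, 0.0435, 0],
    [-0.0358, 0.087, 0],
    [-0.0537, 0.1306, 0],
    [-0.0716, 0.1741, 0],
    [-0.0716, 0.1741, 0.04],
    [-0.0716, 0.1741, 0.08],
    [-0.0716, 0.1741, 0.12],
    [-0.0716, 0.1741, 0.1347],
    [-0.0716, 0.1741, 0.1347]
  ],
  "spin": [0, 0, 0, 0, 0, 0, 0, 0, 0],
  "grip": 5
}}

```text
clock: 4.75
tool_pos: [556.2, -138.0, 144.5]
eef_rot: [0.984, -0.175, -0.006, -0.001]
wrist_force: [-0.7, 1.1, -0.8]
width: 0.07
gripper_force: 58.5
```

Request:
{"op": "send_rows", "data": {
  "travel": [
    [0, 0, 0],
    [0, 0, 0]
  ],
  "spin": [0, 0],
  "grip": 5.7
}}

```text
clock: 4.92
tool_pos: [561.9, -139.9, 152.1]
eef_rot: [0.985, -0.175, 0.001, 0.0]
wrist_force: [0.2, 0.5, 0.5]
width: 0.072
gripper_force: 58.5
```

Request:
{"op": "send_rows", "data": {
  "travel": [
    [0, 0, 0],
    [0, 0, 0]
  ],
  "spin": [0, 0],
  "grip": 6.0
}}

```text
clock: 5.08
tool_pos: [562.4, -140.0, 153.0]
eef_rot: [0.985, -0.175, 0.002, 0.0]
wrist_force: [-0.4, 0.4, 0.2]
width: 0.074
gripper_force: 54.6
```

Request:
{"op": "send_rows", "data": {
  "travel": [
    [0, 0, 0],
    [0, 0, 0]
  ],
  "spin": [0, 0],
  "grip": 6.3
}}

```text
clock: 5.25
tool_pos: [561.4, -139.8, 151.9]
eef_rot: [0.985, -0.175, 0.001, 0.0]
wrist_force: [-0.7, -0.4, 0.0]
width: 0.075
gripper_force: 46.5
```

Force falls smoothly with the opening, about 27 N/mm. I'll keep easing it.

Request:
{"op": "send_rows", "data": {
  "travel": [
    [0, 0, 0],
    [0, 0, 0]
  ],
  "spin": [0, 0],
  "grip": 7.2
}}

```text
clock: 5.42
tool_pos: [560.9, -139.6, 151.0]
eef_rot: [0.985, -0.175, 0.0, 0.0]
wrist_force: [-0.2, -0.1, -0.3]
width: 0.085
gripper_force: 22.0
```

Request:
{"op": "send_rows", "data": {
  "travel": [
    [0, 0, 0],
    [0, 0, 0],
    [0, 0, 0]
  ],
  "spin": [0, 0, 0],
  "grip": 7.6
}}

```text
clock: 5.67
tool_pos: [560.7, -139.6, 150.7]
eef_rot: [0.985, -0.175, -0.0, -0.0]
wrist_force: [0.6, -0.7, -0.6]
width: 0.092
gripper_force: 11.0
```

```bash
cat > look.py <<'E'
import sys,cv2
from workcell import bot,cams
from h import *
s=bot.read_state(); im=cams.camera('scene')
print(s['clock'],s['tool_pos'].round(1),s['width'],s['gripper_force'],s['wrist_force'].round(1),s['wrist_torque'].round(3))
x,y,w,h=map(int,sys.argv[2:6]); f=480/h
cv2.imwrite(f'pics/{sys.argv[1]}.png',cv2.resize(im[y:y+h,x:x+w],None,fx=f,fy=f)[:,:,::-1])
E
python3 look.py m2 150 60 240 200
```

```text
5.6667 [ 560.7 -139.6  150.7] 0.09230419225953689 10.982403606176376 [ 0.6 -0.7 -0.6] [-0.057 -0.07  -0.02 ]
```

View pics/m2.png

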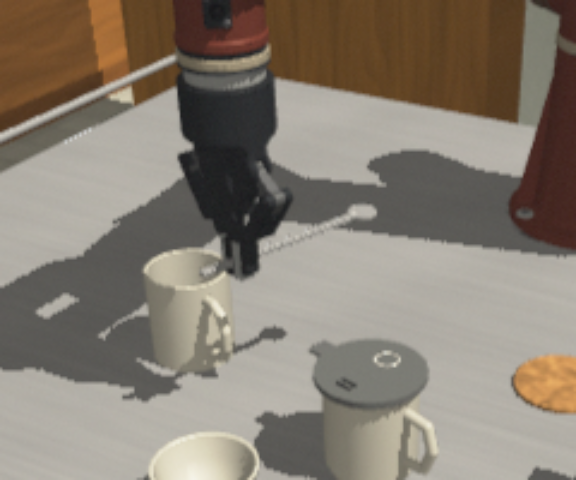

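The bar is still horizontal at 11 N, with the paddle at scene pixel (301,148). I'll ease further and track the paddle numerically.

Request:
{"op": "send_rows", "data": {
  "travel": [
    [0, 0, 0],
    [0, 0, 0],
    [0, 0, 0],
    [0, 0, 0]
  ],
  "spin": [0, 0, 0, 0],
  "grip": 7.75
}}

```text
clock: 6.05
tool_pos: [560.8, -139.6, 150.7]
eef_rot: [0.985, -0.175, -0.0, -0.0]
wrist_force: [-0.0, -1.0, -0.5]
width: 0.083
gripper_force: 6.8
```

```bash
cat > ang.py <<'E'
# stirrer tilt (deg below level) and grip x along bar, by best match of the model line brightness in 2 cams
import sys,cv2
from workcell import bot,cams
from h import *
s=bot.read_state(); print(round(s['clock'],2),s['tool_pos'].round(1),round(s['width'],4),round(s['gripper_force'],1),s['wrist_force'].round(1))
g=s['tool_pos']+[0,0,bot.grip_depth]; a=np.radians(yaw_of(s['eef_rot'])); d=np.array([np.cos(a),np.sin(a)])*float(sys.argv[1]) # dir grip->tail
k=cams.get_calibration('scene'); im=cams.camera('scene').astype(float).mean(2); best=[]
for th in range(0,100,4):
    t=np.radians(th); u=np.r_[d*np.cos(t),np.sin(t)]
    on=[];off=[]
    n=np.cross(u,[-d[1],d[0],0])
    for L in range(25,135,3):
        for o,l in ((0,on),(12,off),(-12,off)):
            p=proj(k,g-u*L+n*o)+(1.5,1.5); l.append(im[int(p[1]),int(p[0])])
    best.append((np.mean(on)-np.mean(off),th))
print(sorted(best)[::-1][:4])
E
python3 ang.py 1; cp pics/m2.png /dev/null
```

```text
6.05 [ 560.8 -139.6  150.7] 0.0832 6.8 [-0.  -1.  -0.5]
[(np.float64(46.90990990990991), 0), (np.float64(8.135135135135101), 12), (np.float64(5.968468468468444), 64), (np.float64(2.2162162162162247), 36)]
```

Request:
{"op": "send_rows", "data": {
  "travel": [
    [0, 0, 0],
    [0, 0, 0],
    [0, 0, 0],
    [0, 0, 0]
  ],
  "spin": [0, 0, 0, 0],
  "grip": 7.85
}}

```text
clock: 6.43
tool_pos: [560.8, -139.7, 150.7]
eef_rot: [0.985, -0.175, 0.0, 0.0]
wrist_force: [-1.0, -0.3, -0.2]
width: 0.091
gripper_force: 5.4
```

```bash
python3 ang.py 1
```

```text
6.43 [ 560.8 -139.7  150.7] 0.0915 5.4 [-1.  -0.3 -0.2]
[(np.float64(14.644144144144121), 8), (np.float64(14.436936936936945), 60), (np.float64(10.117117117117118), 12), (np.float64(7.684684684684726), 56)]
```

Request:
{"op": "send_rows", "data": {
  "travel": [
    [0, 0, 0],
    [0, 0, 0],
    [0, 0, 0],
    [0, 0, 0]
  ],
  "spin": [0, 0, 0, 0]
}}

```text
clock: 6.82
tool_pos: [560.7, -139.7, 150.7]
eef_rot: [0.985, -0.175, -0.0, 0.0]
wrist_force: [-0.8, -0.4, -1.1]
width: 0.091
gripper_force: 5.6
```

```bash
python3 ang.py 1;python3 look.py m3 150 60 240 200
```

```text
6.82 [ 560.7 -139.7  150.7] 0.0911 5.6 [-0.8 -0.4 -1.1]
[(np.float64(21.774774774774812), 64), (np.float64(15.355855855855879), 8), (np.float64(10.022522522522536), 12), (np.float64(9.144144144144093), 60)]
6.8667 [ 560.7 -139.6  150.7] 0.09230846524728008 5.62518373131752 [ 0.6 -0.3 -0.2] [-0.033 -0.074  0.056]
```

View pics/m3.png

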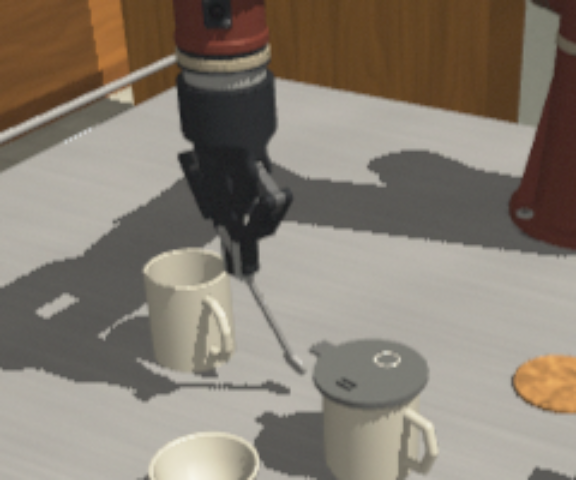

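The stirrer has swung down to about 64° below level, paddle down, with the paddle at crop (300,365). I'll give it a little more.

Request:
{"op": "send_rows", "data": {
  "travel": [
    [0, 0, 0],
    [0, 0, 0],
    [0, 0, 0],
    [0, 0, 0],
    [0, 0, 0],
    [0, 0, 0]
  ],
  "spin": [0, 0, 0, 0, 0, 0],
  "grip": 7.88
}}

```text
clock: 7.42
tool_pos: [560.8, -139.7, 150.8]
eef_rot: [0.985, -0.175, 0.0, 0.0]
wrist_force: [-0.4, -0.2, -0.5]
width: 0.091
gripper_force: 4.5
```

```bash
python3 ang.py 1
```

```text
7.42 [ 560.8 -139.7  150.8] 0.0906 4.5 [-0.4 -0.2 -0.5]
[(np.float64(21.810810810810807), 64), (np.float64(15.409909909909885), 8), (np.float64(10.333333333333343), 12), (np.float64(9.7882882882883), 60)]
```

Run:
```python
from h import *
for p in ([560.7,-139.6,250],[538.6,-272.9,250],[538.6,-272.9,132]): print(delta([560.7,-139.6,150.7],-20.2,p,-20.2))
```

```text
([0.0, 0.0, -0.1324], -0.0)
([0.0337, 0.177, -0.1324], -0.0)
([0.0337, 0.177, 0.0249], -0.0)
```

Request:
{"op": "send_rows", "data": {
  "travel": [
    [0, 0, 0],
    [0, 0, 0],
    [0, 0, 0],
    [0, 0, -0.03],
    [0, 0, -0.07],
    [0, 0, -0.11],
    [0, 0, -0.1324],
    [0, 0, -0.1324],
    [0, 0, -0.1324]
  ],
  "spin": [0, 0, 0, 0, 0, 0, 0, 0, 0],
  "grip": 6
}}

```text
clock: 8.22
tool_pos: [561.5, -139.9, 251.3]
eef_rot: [0.985, -0.175, 0.001, 0.0]
wrist_force: [-0.3, -0.5, -1.0]
width: 0.082
gripper_force: 45.7
```

Request:
{"op": "send_rows", "data": {
  "travel": [
    [0.008, 0.0443, 0],
    [0.0168, 0.0885, 0],
    [0.0253, 0.1327, 0],
    [0.0337, 0.177, 0],
    [0.0337, 0.177, 0],
    [0.0337, 0.177, 0]
  ],
  "spin": [0, 0, 0, 0, 0, 0]
}}

```text
clock: 8.72
tool_pos: [536.9, -273.8, 247.0]
eef_rot: [0.984, -0.177, -0.002, -0.001]
wrist_force: [-0.7, -0.0, -0.9]
width: 0.081
gripper_force: 45.8
```

```bash
python3 ang.py 1
python3 - <<'E'
from workcell import bot,cams
from h import *
import cv2
a=cams.camera('top')[150:290,390:530]; b=cams.camera('scene')[60:220,150:310]
cv2.imwrite('pics/m4.png',np.hstack([cv2.resize(a,(400,400)),cv2.resize(b,(400,400))])[:,:,::-1])
E
```

```text
8.72 [ 536.9 -273.8  247. ] 0.0814 45.8 [-0.7 -0.  -0.9]
[(np.float64(33.66666666666666), 0), (np.float64(15.846846846846859), 4), (np.float64(12.472972972972997), 68), (np.float64(10.950450450450461), 8)]
```

View pics/m4.png

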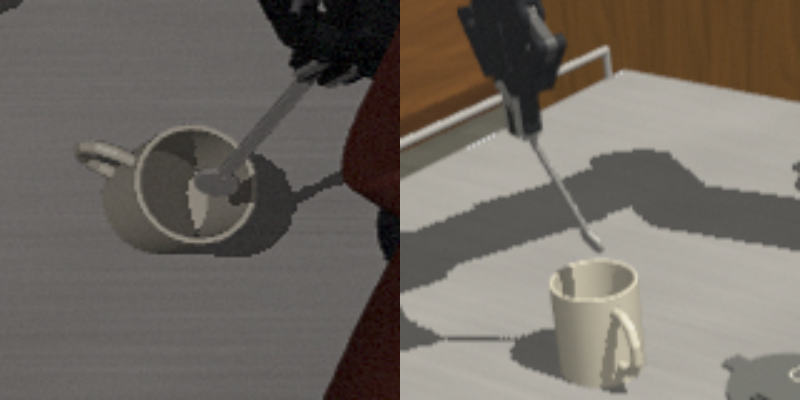

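The paddle hangs just above the mug mouth, toward the robot side and inside the rim, so I'm lowering it.

Request:
{"op": "send_rows", "data": {
  "travel": [
    [0, 0, 0.03],
    [0, 0, 0.06],
    [0, 0, 0.09],
    [0, 0, 0.12],
    [0, 0, 0.14],
    [0, 0, 0.155],
    [0, 0, 0.155],
    [0, 0, 0.155]
  ],
  "spin": [0, 0, 0, 0, 0, 0, 0, 0]
}}

```text
clock: 9.53
tool_pos: [539.0, -271.9, 133.6]
eef_rot: [0.985, -0.175, -0.0, -0.0]
wrist_force: [-0.1, -0.4, -0.1]
width: 0.08
gripper_force: 45.8
```

Request:
{"op": "send_rows", "data": {
  "travel": [
    [0, 0, 0.003],
    [0, 0, 0.006],
    [0, 0, 0.006]
  ],
  "spin": [0, 0, 0]
}}

```text
clock: 9.78
tool_pos: [540.4, -273.3, 131.7]
eef_rot: [0.985, -0.175, 0.002, 0.0]
wrist_force: [0.8, 0.3, 4.9]
width: 0.084
gripper_force: 46.4
```

Contact with the floor at about 5 N. Releasing.

Request:
{"op": "send_rows", "data": {
  "travel": [
    [0, 0, 0],
    [0, 0, 0],
    [0, 0, 0],
    [0, 0, 0],
    [0, 0, 0],
    [0, 0, 0],
    [0, 0, 0],
    [0, 0, 0]
  ],
  "spin": [0, 0, 0, 0, 0, 0, 0, 0],
  "grip": 20
}}

```text
clock: 10.45
tool_pos: [538.6, -273.0, 129.2]
eef_rot: [0.985, -0.175, -0.0, -0.0]
wrist_force: [0.0, 0.3, -0.3]
width: 0.24
gripper_force: 0.0
```

Request:
{"op": "send_rows", "data": {
  "travel": [
    [0, 0, -0.01],
    [0, 0, -0.03],
    [0, 0, -0.06],
    [0, 0, -0.1],
    [0, 0, -0.14],
    [0, 0, -0.18],
    [0, 0, -0.2],
    [0, 0, -0.2],
    [0, 0, -0.2]
  ],
  "spin": [0, 0, 0, 0, 0, 0, 0, 0, 0],
  "grip": 40
}}

```text
clock: 11.2
tool_pos: [539.2, -273.3, 280.9]
eef_rot: [0.985, -0.175, 0.001, 0.001]
wrist_force: [-0.9, -0.2, -0.8]
width: 0.462
gripper_force: 0.0
```

Run:
```python
from h import *
print(delta([538.6,-273,279.5],-20.2,[440,228,270],0))
```

```text
([-0.354, -0.5815, 0.0127], -0.1122)
```

Request:
{"op": "send_rows", "data": {
  "travel": [
    [-0.0295, -0.0485, 0.001],
    [-0.059, -0.0969, 0.002],
    [-0.0885, -0.1454, 0.003],
    [-0.118, -0.1938, 0.004],
    [-0.1475, -0.2423, 0.005],
    [-0.177, -0.2908, 0.006],
    [-0.2065, -0.3392, 0.007],
    [-0.236, -0.3877, 0.008],
    [-0.2655, -0.4361, 0.009],
    [-0.295, -0.4846, 0.01],
    [-0.3245, -0.533, 0.0115],
    [-0.354, -0.5815, 0.0127]
  ],
  "spin": [-0.0094, -0.0187, -0.0281, -0.0374, -0.0468, -0.0561, -0.0655, -0.0748, -0.0842, -0.0935, -0.1029, -0.1122],
  "grip": 50
}}

```text
clock: 12.2
tool_pos: [439.8, 218.9, 267.3]
eef_rot: [1.0, 0.001, -0.002, 0.001]
wrist_force: [0.4, 0.4, 0.0]
width: 0.588
gripper_force: 0.0
```

Request:
{"op": "send_rows", "data": {
  "travel": [
    [0, 0, 0],
    [0, 0, 0],
    [0, 0, 0]
  ],
  "spin": [0, 0, 0]
}}

```text
clock: 12.45
tool_pos: [441.0, 217.0, 268.0]
eef_rot: [1.0, 0.0, -0.002, 0.001]
wrist_force: [0.1, -0.3, 0.3]
width: 0.586
gripper_force: 0.0
```

Run:
```python
from workcell import bot,cams
from h import *
import cv2,pickle
s=bot.read_state(); c=cams.get_calibration('wrist'); w=cams.camera('wrist'); t=cams.camera('top'); k=cams.camera('scene')
print(s['clock'],s['tool_pos'],yaw_of(s['eef_rot']))
pickle.dump(c,open('w2.pkl','wb'))
for n,i in dict(w2=w,t2=t,s2=k).items(): cv2.imwrite(f'pics/{n}.png',i[:,:,::-1])
for X in ((522,233,155),(522,233,75),(522,233,0),(553.8,-2.8,101)): print(X,proj(c,X))
```

```text
12.45 [441.01631807 217.02390344 267.99130333] 0.04584751442526153
(522, 233, 155) [299.92946031  99.69979653]
(522, 233, 75) [304.5864313 101.4281994]
(522, 233, 0) [307.29585303 102.4337827 ]
(553.8, -2.8, 101) [550.93460618  65.68752394]
```

Run:
```python
import cv2,numpy as np
w=cv2.imread('pics/w2.png');t=cv2.imread('pics/t2.png');s=cv2.imread('pics/s2.png')
a=cv2.resize(w[20:180,230:370],(420,480),interpolation=cv2.INTER_CUBIC)  # x3
b=cv2.resize(t[160:260,400:500],(380,240)[:1]*1+(240,) if 0 else (240,240),interpolation=cv2.INTER_CUBIC)
b=cv2.resize(t[165:265,400:495],(190,200)); c=cv2.resize(s[120:220,190:285],(190,200))
d=cv2.resize(w[20:113,490:616],(378,279),interpolation=cv2.INTER_CUBIC) # x3
e=np.hstack([b,c]); r=np.zeros((480,380,3),np.uint8); r[:200]=e; r[200:479,:378]=d
m=np.hstack([a,r]); print(m.shape); cv2.imwrite('pics/m5.png',m)
```

```text
(480, 800, 3)
```

View pics/m5.png

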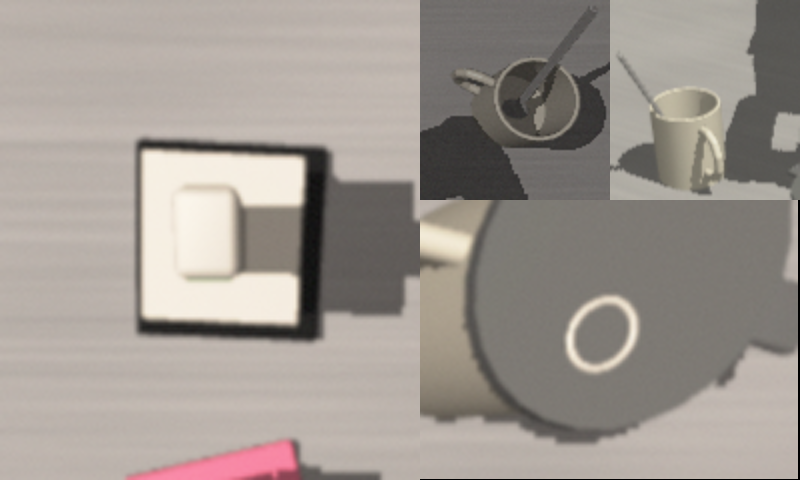

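The stirrer stands in the open mug, leaning on its rim, and the mug is unmoved. The probe's top is at wrist pixel (299,97) and the ring at (550.7,64.7), both within 2.5 px of predictions.

Run:
```python
from h import *
import pickle
np.set_printoptions(precision=1,suppress=True)
c=pickle.load(open('w2.pkl','rb'))
P=lambda x,y:(x/3+230,y/3+20)
q=[ray(c,*P(*p),75) for p in ((140,150),(307,157),(300,325),(140,320))]
for a,b in zip(q,q[1:]+q[:1]): d=b-a; print(a,np.hypot(*d[:2]),np.degrees(np.arctan2(d[1],d[0])))
print('block centre',np.mean(q,0)); print('probe top',ray(c,*P(207,232),155),'ring',ray(c,550.7,64.7,101))
r=[ray(c,*P(*p),155) for p in ((175,187),(240,187),(240,278),(175,278))]; print(*r)
for z in (200,110):print(delta([441,217,268],0,[524,233.6,z],-1))
```

```text
[552.9 261.4  75. ] 57.600833509569476 -92.22293112501461
[550.6 203.8  75. ] 56.57099739865796 178.12965572688086
[494.1 205.7  75. ] 58.17516319833697 88.24233111940427
[495.9 263.8  75. ] 57.042765154356346 -2.4482137043260703
block centre [523.4 233.7  75. ]
probe top [523.8 233.7 155. ] ring [554.7  -2.4 101. ]
[535.1 242.  155. ] [535.1 224.7 155. ] [511.9 225.  155. ] [511.9 242.7 155. ]
([0.1107, -0.0221, 0.0907], 0.0056)
([0.1107, -0.0221, 0.2107], 0.0056)
```

Request:
{"op": "send_rows", "data": {
  "travel": [
    [0.045, -0.01, 0.02],
    [0.09, -0.0221, 0.05],
    [0.1101, -0.0221, 0.09],
    [0.1101, -0.0221, 0.12],
    [0.1101, -0.0221, 0.15],
    [0.1101, -0.0221, 0.18],
    [0.1101, -0.0221, 0.205],
    [0.1101, -0.0221, 0.2225],
    [0.1101, -0.0221, 0.2225],
    [0.1101, -0.0221, 0.2225]
  ],
  "spin": [0.005, 0.0111, 0.0111, 0.0111, 0.0111, 0.0111, 0.0111, 0.0111, 0.0111, 0.0111]
}}

```text
clock: 13.43
tool_pos: [524.6, 233.0, 102.6]
eef_rot: [1.0, -0.018, -0.001, 0.0]
wrist_force: [-0.4, -0.4, 0.6]
width: 0.586
gripper_force: 0.0
```

Request:
{"op": "send_rows", "data": {
  "travel": [
    [0, 0, 0],
    [0, 0, 0],
    [0, 0, 0],
    [0, 0, 0],
    [0, 0, 0],
    [0, 0, 0],
    [0, 0, 0],
    [0, 0, 0]
  ],
  "spin": [0, 0, 0, 0, 0, 0, 0, 0],
  "grip": 12
}}

```text
clock: 14.1
tool_pos: [526.2, 234.5, 105.1]
eef_rot: [1.0, -0.017, 0.002, -0.0]
wrist_force: [0.4, -0.2, 6.6]
width: 0.202
gripper_force: 58.8
```

Request:
{"op": "send_rows", "data": {
  "travel": [
    [0, 0, 0],
    [0, 0, 0],
    [0, 0, 0]
  ],
  "spin": [0, 0, 0]
}}

```text
clock: 14.35
tool_pos: [526.2, 234.5, 105.1]
eef_rot: [1.0, -0.017, 0.002, -0.0]
wrist_force: [0.2, -0.2, 5.0]
width: 0.202
gripper_force: 58.9
```

Request:
{"op": "send_rows", "data": {
  "travel": [
    [0, 0, -0.01],
    [0, 0, -0.03],
    [0, 0, -0.06],
    [0, 0, -0.09],
    [0, 0, -0.12],
    [0, 0, -0.15],
    [0, 0, -0.18],
    [0, 0, -0.19],
    [0, 0, -0.19],
    [0, 0, -0.19],
    [0, 0, -0.19]
  ],
  "spin": [0, 0, 0, 0, 0, 0, 0, 0, 0, 0, 0]
}}

```text
clock: 15.27
tool_pos: [523.3, 233.8, 243.3]
eef_rot: [1.0, -0.017, -0.002, 0.001]
wrist_force: [0.0, -0.2, -1.7]
width: 0.197
gripper_force: 58.9
```

Run:
```python
from workcell import bot
from h import *
s=bot.read_state();print(s['tool_pos'],yaw_of(s['eef_rot']))
print(delta([523.6,233.8,243.6],-2,[557.4,-1.5,243.6],-2),delta([523.6,233.8,243.6],-2,[557.4,-1.5,197],-2))
```

```text
[523.31930329 233.75572043 243.3468877 ] -1.9944863744167252
([0.056, 0.312, -0.0], 0.0) ([0.056, 0.312, 0.0621], 0.0)
```

Request:
{"op": "send_rows", "data": {
  "travel": [
    [0.007, 0.039, 0],
    [0.014, 0.078, 0],
    [0.021, 0.117, 0],
    [0.028, 0.156, 0],
    [0.035, 0.195, 0],
    [0.042, 0.234, 0],
    [0.049, 0.273, 0],
    [0.0525, 0.2925, 0],
    [0.056, 0.312, 0],
    [0.056, 0.312, 0],
    [0.056, 0.312, 0],
    [0.056, 0.312, 0]
  ],
  "spin": [0, 0, 0, 0, 0, 0, 0, 0, 0, 0, 0, 0]
}}

```text
clock: 16.27
tool_pos: [557.6, -0.5, 244.1]
eef_rot: [1.0, -0.017, -0.001, -0.0]
wrist_force: [-0.2, 0.1, -1.1]
width: 0.202
gripper_force: 59.0
```

Request:
{"op": "send_rows", "data": {
  "travel": [
    [0, 0, 0.015],
    [0, 0, 0.03],
    [0, 0, 0.045],
    [0, 0, 0.0587],
    [0, 0, 0.0587],
    [0, 0, 0.0587],
    [0, 0, 0.0587]
  ],
  "spin": [0, 0, 0, 0, 0, 0, 0]
}}

```text
clock: 16.85
tool_pos: [558.6, -1.1, 201.5]
eef_rot: [1.0, -0.017, -0.0, 0.0]
wrist_force: [0.4, 0.3, -0.3]
width: 0.202
gripper_force: 59.0
```

Run:
```python
from workcell import bot,cams
from h import *
import cv2
np.set_printoptions(precision=2,suppress=True)
F=[]
for n in ('scene','top','scene','top'):
    s=bot.read_state();F.append(s['wrist_force']); im=cams.camera(n); cv2.imwrite(f'pics/p_{n}.png',im[:,:,::-1])
p=s['tool_pos'];print(s['clock'],p,np.mean(F,0))
# ring (pale) and dark lid in scene crop as coarse text: predicted tip & ring pixels
k=cams.get_calibration('scene')
print('ring',proj(k,(554.3,-2.6,101)),'tip',proj(k,p+[-2.6,-.8,-90]),'origin',proj(k,p+[-2.6,-.8,-30]))
im=cv2.imread('pics/p_scene.png').mean(2).astype(int)
a,b=proj(k,(554.3,-2.6,101)).astype(int)
for y in range(b-14,b+12): print(y,' '.join('%3d'%v for v in im[y,a-14:a+17]))
print(a-14)
```

```text
17.0 [559.18  -1.32 202.53] [ 0.31  0.14 -0.53]
ring [310.64 208.65] tip [310.32 204.45] origin [310.27 178.31]
194 169 171 170 172 171 171 170 170 169 167 167 168 159  93 113 134 146 155 168 170 169 168 169 167 168 167 169 168 170 170 169
195 170 170 167 170 171 170 170 170 172 169 170 168 159  93 112 134 146 156 167 167 168 169 170 168 169 168 168 168 168 168 168
196 168 170 168 170 168 168 169 169 170 170 170 169 161  94 112 134 146 155 167 167 166 167 169 168 168 170 169 170 170 169 170
197 168 170 169 169 168 169 169 169 168 169 169 170 162  93 112 133 144 155 168 168 167 166 166 167 168 167 169 169 169 170 169
198 169 168 170 170 170 169 169 169 167 167 168 168 161  93 111 135 147 158 171 168 169 167 168 167 167 168 167 167 167 169 169
199 168 168 168 169 168 170 168 169 169 167 168 168 161 110 112 135 147 159 169 169 169 168 168 167 168 169 167 168 168 168 167
200 169 169 171 169 169 167 163 163 164 163 162 162 157 114  91 107 125 165 168 170 168 168 168 168 168 168 167 169 168 167 168
201 157 158 153 148 147 146 139 140 140 140 141 142 136  90  53  67  94 163 163 168 169 169 
[... 1643 characters left out ...]
 121 120 120 120 121 120 119 121 121 121 120 120 120 121
215 119 121 121 120 120 120 120 120 121 120 120 121 120 119 121 120 120 121 120 120 122 121 122 120 120 122 121 120 120 120 120
216 121 120 121 120 119 120 121 120 122 120 120 120 120 120 120 120 120 120 120 121 120 121 121 120 120 120 120 121 122 120 120
217 119 121 120 121 120 120 121 120 119 120 121 121 121 119 120 121 120 121 120 119 121 119 120 120 120 121 120 119 120 121 119
218 111 120 120 120 119 121 120 120 120 120 120 121 120 120 120 119 119 121 120 120 120 120 120 121 122 119 120 120 121 119 118
219  80 100 112 120 120 120 120 120 121 119 120 120 119 120 121 120 121 119 119 120 120 119 121 120 121 120 121 120 120 120 113
296
```

Request:
{"op": "send_rows", "data": {
  "travel": [
    [0, 0, 0.003],
    [0, 0, 0.006],
    [0, 0, 0.008],
    [0, 0, 0.008],
    [0, 0, 0.008],
    [0, 0, 0.008]
  ],
  "spin": [0, 0, 0, 0, 0, 0]
}}

```text
clock: 17.55
tool_pos: [558.5, -1.2, 195.5]
eef_rot: [1.0, -0.017, -0.0, -0.0]
wrist_force: [-0.3, 0.6, -1.5]
width: 0.205
gripper_force: 59.0
```

Request:
{"op": "send_rows", "data": {
  "travel": [
    [0, 0, 0],
    [0, 0, 0],
    [0, 0, 0],
    [0, 0, 0],
    [0, 0, 0],
    [0, 0, 0]
  ],
  "spin": [0, 0, 0, 0, 0, 0]
}}

```text
clock: 18.05
tool_pos: [558.5, -1.2, 195.6]
eef_rot: [1.0, -0.017, 0.0, -0.0]
wrist_force: [-0.7, 0.5, -0.8]
width: 0.204
gripper_force: 59.0
```

Request:
{"op": "send_rows", "data": {
  "travel": [
    [0, 0, 0.0013],
    [0, 0, 0.0027],
    [0, 0, 0.004],
    [0, 0, 0.004],
    [0, 0, 0.004],
    [0, 0, 0.004]
  ],
  "spin": [0, 0, 0, 0, 0, 0]
}}

```text
clock: 18.55
tool_pos: [558.5, -1.2, 192.6]
eef_rot: [1.0, -0.017, -0.0, -0.0]
wrist_force: [-0.4, 0.5, -1.2]
width: 0.205
gripper_force: 59.0
```

Request:
{"op": "send_rows", "data": {
  "travel": [
    [-0.0013, 0, 0],
    [-0.0013, 0, 0.0013],
    [-0.0013, 0, 0.0027],
    [-0.0013, 0, 0.004],
    [-0.0013, 0, 0.004],
    [-0.0013, 0, 0.004],
    [-0.0013, 0, 0.004],
    [-0.0013, 0, 0.004]
  ],
  "spin": [0, 0, 0, 0, 0, 0, 0, 0]
}}

```text
clock: 19.22
tool_pos: [557.6, -1.2, 189.8]
eef_rot: [1.0, -0.017, 0.0, 0.0]
wrist_force: [0.3, 0.8, -0.3]
width: 0.202
gripper_force: 59.0
```

```bash
cat > f.py <<'E'
from workcell import bot,cams
from h import *
import cv2,sys
np.set_printoptions(precision=2,suppress=True)
F=[]
for i in range(5):
    s=bot.read_state();F.append(s['wrist_force']); im=cams.camera('scene')
print(s['clock'],s['tool_pos'],np.mean(F,0)); im=im.mean(2).astype(int)
for y in range(198,217): print(y,' '.join('%3d'%v for v in im[y,303:321]))
E
python3 f.py
```

```text
19.4167 [557.61  -1.19 189.7 ] [0.02 0.45 0.51]
198 169 168 169 168 169 163 122  98 126 141 154 170 168 169 168 168 169 168
199 170 170 168 168 168 163 122 100 127 142 155 169 169 169 168 168 168 169
200 163 164 163 162 163 159 122  99 127 141 152 169 168 169 168 169 168 168
201 140 141 140 140 142 137 112  99 127 142 152 164 169 167 169 170 170 167
202 120 120 121 120 121 117 100  99 127 142 148 141 152 153 162 168 169 169
203 121 120 121 121 121 118 100  99 126 143 147 121 128 128 141 149 157 169
204 119 120 121 120 120 117 101 101 126 140 131 120 122 121 121 124 136 149
205 102 120 120 121 121 119 107  81  99 108 106 121 121 120 121 121 120 122
206  69  98 100 103 117 117 145  49  58  65  95 117 121 120 120 121 120 122
207  65  63  61  72 107 107 149  50  60  72 102 147 150 120 120 120 121 120
208  93  63  68  87  87  87 100  50  62  72 102 150 155 150 121 120 121 121
209 117  97 121 193  79  94  61  53  61  76 104 119 137 202 121 120 120 120
210 121 121 141 209 139 116  95  79  87  92 115 128 165 191 120 120 122 121
211 121 119 124 141 165 168 163 130 129 140 171 213 174 135 120 120 120 119
212 119 120 122 122 137 169 165 145 150 153 174 211 141 120 121 119 121 122
213 120 121 120 121 119 120 123 129 137 127 124 121 120 121 119 121 120 121
214 120 121 120 120 121 121 121 120 120 120 120 120 120 120 121 121 120 120
215 121 120 120 120 121 119 121 120 120 121 120 121 120 120 120 119 120 120
216 121 120 120 121 120 120 119 119 119 122 120 121 121 120 120 121 121 120
```

The tip is inside the ring (tip centre about (311.4,209), ring centre (311,209.5)) with contact of about 1.6 N. I'll press about 3.5 mm more.

Request:
{"op": "send_rows", "data": {
  "travel": [
    [0, 0, 0.0012],
    [0, 0, 0.0024],
    [0, 0, 0.0036],
    [0, 0, 0.0047],
    [0, 0, 0.0047],
    [0, 0, 0.0047],
    [0, 0, 0.0047],
    [0, 0, 0.0047],
    [0, 0, 0.0047]
  ],
  "spin": [0, 0, 0, 0, 0, 0, 0, 0, 0]
}}

```text
clock: 20.22
tool_pos: [557.6, -1.2, 186.2]
eef_rot: [1.0, -0.017, 0.0, 0.0]
wrist_force: [0.2, -0.5, 1.8]
width: 0.203
gripper_force: 59.2
```

```bash
python3 f.py
```

```text
20.4167 [557.62  -1.19 186.15] [-0.13 -0.03  1.93]
198 170 169 169 169 169 163 123  98 126 142 153 168 168 167 168 168 167 167
199 168 169 169 168 167 164 123  99 126 143 154 169 169 169 169 168 170 169
200 163 161 164 163 162 158 123  99 126 143 153 168 168 168 168 168 168 168
201 140 141 142 141 142 135 112  99 127 142 153 164 168 169 168 169 168 168
202 118 120 121 120 121 119 100  99 124 142 148 143 152 153 162 168 168 169
203 120 120 120 121 122 119 100  99 126 141 146 122 127 130 141 148 160 169
204 120 120 121 121 121 118  99 100 127 143 147 120 120 120 119 122 135 149
205 102 121 120 119 120 117  99  98 126 141 141 119 121 120 121 122 121 123
206  69  98  97 102 119 115 139  84 111 124 117 118 122 121 121 120 119 122
207  64  63  63  71 106 102 134  58  81  85 101 148 149 121 121 120 120 120
208  92  62  67  87  87  82  71  49  59  66 103 149 155 150 120 119 121 121
209 117  98 121 195  74  62  62  52  60  76 102 120 137 201 121 120 121 119
210 120 119 140 209 135  96  95  81  87  92 115 127 165 192 120 119 121 120
211 119 119 123 141 166 169 160 130 129 142 171 211 172 136 121 121 120 120
212 122 120 119 122 138 169 164 145 149 154 174 212 141 121 121 120 120 120
213 121 121 121 121 121 120 122 130 138 126 124 122 121 121 119 120 121 121
214 120 120 121 121 122 120 121 119 120 120 121 121 121 121 119 120 121 121
215 120 119 121 119 120 119 121 120 120 120 120 120 119 120 121 120 121 120
216 120 121 121 120 121 121 121 120 120 122 119 121 120 120 119 120 120 120
```

The net push is about 3 N, so the tip is in by about 5.5 of 12 mm, inside the ring and upright. Handing in.

```bash
python3 -c "
from workcell import bot
print(bot.sign_off())"
```

```text
the job is handed in; nothing more can be done
None
```

The stirrer stands paddle-down in the open mug, released, and the thermometer is held upright in the ring with its tip about half pushed in (about 3 N, 5.5 of 12 mm); the job was handed in at about 20 s.

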